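# Shut and lock the lid of a countertop water filter with its blade key

### The job

The cartridge of the white water filter on the kitchen island has just been changed: swing its lid fully shut, then lock it with the blue-handled flat-bladed key from the wooden stand - put the blade in the slot of the round brass lock, push the lock in, turn it a quarter turn clockwise to its stop and let it spring back out flush with its collar. Put the key back upright in its stand, fully home. Turn the lock only with the key, and leave the cups, jars and other things around it where they are.

Things in the scene. Friction and masses are not known exactly. Their poses are not given: they have to be found in the camera images.
- filter: White water filter housing, fixed to the island, 240 (x) x 200 (y) x 90 mm high, an open-topped bay with a cartridge in it. Origin: centre of its underside. +x points from the lid's front edge to its hinge; z up.
- lid (a joint): Angle of the hinged lid in rad, 0 = shut, positive = open (starts 0.45 to 0.8). The lid is 220 long (x) x 200 wide (y) x 14 mm thick, hinged on the housing's far edge: the hinge axis runs along the housing's y through the point 100 mm in +x and 90 mm above the housing's origin (level with the lid's underside), and the lid reaches from it in -x. Its hinge is stiff, so that it stays where it is left; about 2 to 5 N down on its front edge shuts it.
- lid_edge (a point): Point on the lid's top face, midway across it, 205 mm from the hinge (15 mm in from its front edge): the place to push. z = normal of the lid's top face.
- lock_face (a point): Centre of the lock's top face, at the slot's mouth; z = the lock's axis, x = along the slot (it turns with the lock). The lock is a round brass disc 56 mm across in a grey square collar (84 mm, hole about 60 mm, top flush with the disc, 20 mm above the lid), on the lid's midline 150 mm from the hinge. Its slot runs right across the disc, 9 mm wide and 10 mm deep. With the lid shut and the lock out, the face is 124 mm above the table.
- lock_turn (a joint): Lock rotation in rad, growing clockwise from above: 0 = unlocked (slot along the lid's x, at the red mark; starts 0 to 0.12), 1.57 = locked, at its stop (slot across the lid, at the green mark). Hidden ridges bar it from 0.25 to 1.33 unless it is pushed in; let go in between, it stays in; past 1.33 it springs out. Turning takes about 0.12 N m. Once locked, its tongue holds the lid.
- lock_press (a joint): How far the lock is pushed in, in m: 0 = out (flush with its collar), 0.008 = fully in. A spring pushes it out: about 5 N to start, 10 N fully in. It must be in by 6 mm or more to turn past the ridges.
- key_grip (a point): Centre of the key's handle. The key stands upright at the start, 115 mm tall, 0.13 kg: a blue block handle 46 (x) x 22 (y) x 60 mm (z) above a flat steel blade 34 wide (x) x 6 thick (y) x 55 mm long, the last 5 mm only 4 mm thick. The blade's tip lies 85 mm below this point along -z, the handle's top 30 mm above it. x along the blade's width, z up; both ends of the width are alike.
- stand_mouth (a point): Centre of the top of the key's stand, a fixed wooden block 80 (x) x 60 (y) x 65 mm high; z up. Its pocket is 40 (x) x 12 (y) mm, 60 mm deep: with the key home, the handle's underside rests on the block's top, and the handle's centre is 30 mm above this point.
- jar: Amber glass jar with a brass lid, 72 mm across, 110 mm tall, origin under it. Bystander; it may stand in either side's place, the stand in the other.
- mug: Red mug with a handle, 80 mm across, 100 mm tall, origin under it. Bystander.
- cup: Red cup, 76 mm across, 100 mm tall, origin under it. Bystander.
- tin: Pink jar with an aluminium lid, 80 mm across, 70 mm tall, origin under it. Bystander.
- mints: Small yellow tin, 75 x 60 x 22 mm, origin under it. Bystander.
- old_cartridge: Used off-white filter cartridge with a blue neck, standing, 60 mm across, 140 mm tall, origin under it. Bystander.
Mind the look-alikes: they are no part of the job. What is meant by the part that bears key_grip is not orange or red, and is the larger of those in its own colour.

How it is judged:
On the way, in this order (a step that is already met when the one before it is completed fails the run):
1. the lid is shut, with the lock still unlocked (value of joint lid below 0.04 rad and value of joint lock_turn below 0.4 rad), for 0.2 s.
2. the lock, pushed in, is being turned by the key's blade (value of joint lid below 0.04 rad and value of joint lock_press above 0.004 m and value of joint lock_turn between 0.5 and 1.3 rad and contact force between key and lock_turn above 1 N).
3. the lock is at its stop and has sprung back out (value of joint lid below 0.04 rad and value of joint lock_turn above 1.4 rad and value of joint lock_press below 0.0015 m), for 0.2 s.
At the end, for the whole second after the job is handed in: The lid is shut (within 0.04 rad), the lock is turned past 1.4 rad and is out again (within 1.5 mm), and the key stands in its stand, released and at rest: handle centre within 8 mm of the pocket's axis and 26 to 34 mm above the stand's top, upright within 0.12 rad (all of step 3 and horizontal distance between key_grip and stand_mouth below 0.008 m and z of key_grip in the frame of stand_mouth between 0.026 and 0.034 m and angle between key_grip's own z axis and vertical below 0.12 rad and linear speed of key below 0.02 m/s); the robot touches nothing.
It fails at once if the lock is touched by the gripper or arm instead of the key (over 2 N) (contact force between any of the fingers, the arm and lock_turn above 2 N).
It fails at once if a bystander is moved by more than 30 mm or knocked over (distance of any of jar, mug, cup, tin, mints, old_cartridge from where it was at the start of the episode above 0.03 m or angle between any of jar, mug, cup, tin, mints, old_cartridge's own z axis and vertical above 0.5 rad).
It also fails if it takes over 72 s, if anything falls off the work surface, if the arm or the gripper's body presses on something with over 40 N, if the wrist force passes 120 N, or if a joint passes its speed limit or range.

### The arm

A 6-joint arm with a two-finger parallel gripper is mounted at the origin on the work surface. World frame = base frame: x ahead of the robot, y to its left, z up, the work surface at z = 0. Lengths are in m, angles in rad, forces in N, time in s.
With the tool pointing down it reaches from about 0.225 to 0.875 m from the base axis. Payload 3.4 kg.
Tool frame: the origin (TCP) lies on the mounting face of the last link; the fingertips stand 173 mm ahead of it and the grasp point (between the pads) lies 155 mm ahead of it; y points along the fingers, x is the direction in which the jaws open and shut, and the axes are right-handed (so a half turn about y gives the same grasp; the last joint's range is limited). The gripper opens to 85 mm and grips with 20 to 120 N. Pads are 22 mm wide; open, the fingers measure 114 mm over their backs; the gripper's body (76 mm by 85 mm) begins 54 mm behind the grasp point. The pads swing forward as they close: fully open they stand 13 mm farther back than shut.
Start: joints at [-1.343, 0.276, 1.505, -0, 1.361, -0.121], TCP at [0.197, -0.54, 0.405] pointing down, gripper open.
Joint ranges: [-2.89, 2.89], [-0.75, 2.08], [0.22, 2.7], [-1.18, 4.32], [0.11, 2.71], [-2.7, 2.7]. Speed limits (rad/s): [2.57, 2.57, 3.14, 3.14, 3.14, 3.14].

### API

Orientations are given as a unit quaternion [w, x, y, z].
In Python, from rig import manip, vision, ticket gives the robot as it stands.
- The arm moves only by the tool arm_command, never from a script. Its argument "increments" is one flat list of numbers, 7 for each row, row after row: the turn, a rotation vector about the tool's x, y, z in rad, then the shift along the tool's x, y, z in cm, then the closure, from 0 (fully open) to 1 (shut). In form: [wx, wy, wz, tx, ty, tz, hand, wx, wy, wz, tx, ty, tz, hand, ...]. A call has 1 to 8 rows; each row shifts and turns the commanded pose from where the row before left it, along the tool's axes as they then stand; what a row does not reach is not made up. A row lasts 1/8 s, in which the tool goes at most 62.5 mm and 10.7 degrees, less where a joint would pass 70% of its speed; a pose out of reach is approached as far as the arm can. A call is refused whole if a number of a shift passes 6.25 or a number of a turn 0.188, either way. A call with a gripper value outside its range is refused whole. The fingers move at their own pace and stop on an object; "grip_force" is the grip in N (left out, the last holds). Time passes only in rows, so rows that do not move let the fingers close. It gives the time, the measured TCP pose, the force and the opening at its end, in the units of the state.
- manip.get_state(): the state, without advancing time (a new reading comes with each control period).
- vision.get_image(name): name is "side" or "top"; returns the picture (384x512x3 uint8, red, green, blue); there is no depth.
- vision.camera_params(name): a dict with "vfov" (degrees; the focal length in pixels is half the picture's height over the tangent of half this angle, whatever the lens; pixels are square), "cx", "cy" (the principal point, pixels), "R" (3x3) and "t" (3): a world point X has camera coordinates R X + t. Camera axes: x right, y down, z forward; pixel columns grow to the right and rows downward; lengths in m; the calibration is good to about 2 mm. A picture is of the moment at which its call begins. camera_params takes no time and is no camera call.
- ticket.sign_off(): hands the job in, once; it reports no verdict.
The state is a dict: "clock": time; "qpos": joint angles; "qd": joint speeds; "effort": joint torques, N m; "position": TCP position; "ee_rot": TCP orientation; "contact_force": force on the tool from outside, world axes, zero at the start; "moment": the same for the moment, N m; "width": finger opening in m.
Only numpy, scipy, OpenCV 4.12 (cv2) and the standard library are available. Lean on these libraries where they do the work, as an engineer would, in place of code of your own. Each camera call takes 0.05 s, during which the arm holds its last target.

## Working session

There is one attempt and no reset: what is moved stays moved. The work goes in short steps, Python scripts to look and compute and a tool call to move; the robot and the scene stay as the last step left them, time stands still between calls to the robot, and variables do not carry over. Pictures are saved under pics/ and viewed, and the job is handed in when it is done.

Besides the shell and the picture viewer there is one more tool, called as name(argument=value, ...) on one line, values as JSON. arm_command: Moves the arm, as the interface text tells. Its arguments: {"type":"object","properties":{"increments":{"type":"array"},"grip_force":{"type":"number"}},"required":["increments"]}

```bash
ls; mkdir -p pics
python3 - <<'E'
from rig import manip, vision, ticket
import cv2, numpy as np
for n in ("side","top"):
    im=vision.get_image(n); cv2.imwrite(f"pics/{n}0.png",im[:,:,::-1])
    p=vision.camera_params(n); print(n,p)
print(manip.get_state())
E
```

```text
pics
side {'vfov': 50.99916898325206, 'cx': 256.0770093587099, 'cy': 190.32565177429152, 'R': array([[ 0.99755037, -0.0697571 ,  0.00521581],
       [-0.03715926, -0.59160836, -0.80536869],
       [ 0.0592659 ,  0.80320202, -0.59275126]]), 't': array([-0.54321831,  0.09363499,  1.28765954])}
top {'vfov': 43.79294170152941, 'cx': 249.1426265556695, 'cy': 189.33532495253914, 'R': array([[-0.00409881, -0.99998271,  0.00421552],
       [-0.99249888,  0.00355298, -0.12220205],
       [ 0.12218496, -0.00468479, -0.99249629]]), 't': array([-0.00457545,  0.56350687,  1.3356872 ])}
{'clock': 0.1, 'qpos': array([-1.34296747e+00,  2.76556364e-01,  1.50600155e+00, -1.24869795e-05,
        1.36073029e+00, -1.20971904e-01]), 'qd': array([-0.00129218,  0.00073605, -0.0030871 ,  0.00157921, -0.00029888,
       -0.00092371]), 'effort': array([ 1.01303693e-03, -4.17698479e+01, -2.46403706e+01, -6.64353274e-05,
        5.79381813e-03,  1.48137809e-05]), 'position': array([ 0.1964842 , -0.54019114,  0.40391393]), 'ee_rot': array([ 0.57957196, -0.57877709,  0.40610446, -0.40520685]), 'contact_force': array([-0.7828567 ,  0.13846138, -0.52214094]), 'moment': array([-0.02973904, -0.0094637 ,  0.03850818]), 'width': 0.08529966348645765}
```

View pics/side0.png

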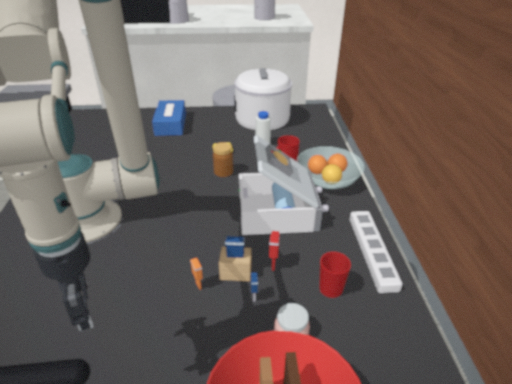

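View pics/top0.png

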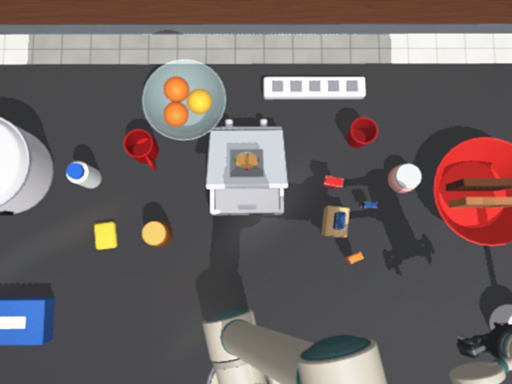

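Run:
```python
import cv2
t=cv2.imread("pics/top0.png"); s=cv2.imread("pics/side0.png")
cv2.imwrite("pics/t_key.png",cv2.resize(t[160:280,290:410],(600,600),interpolation=cv2.INTER_CUBIC))
cv2.imwrite("pics/t_fil.png",cv2.resize(t[110:230,190:310],(600,600),interpolation=cv2.INTER_CUBIC))
cv2.imwrite("pics/s_key.png",cv2.resize(s[130:310,180:360],(600,600),interpolation=cv2.INTER_CUBIC))
```

```text
(no output)
```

View pics/t_key.png

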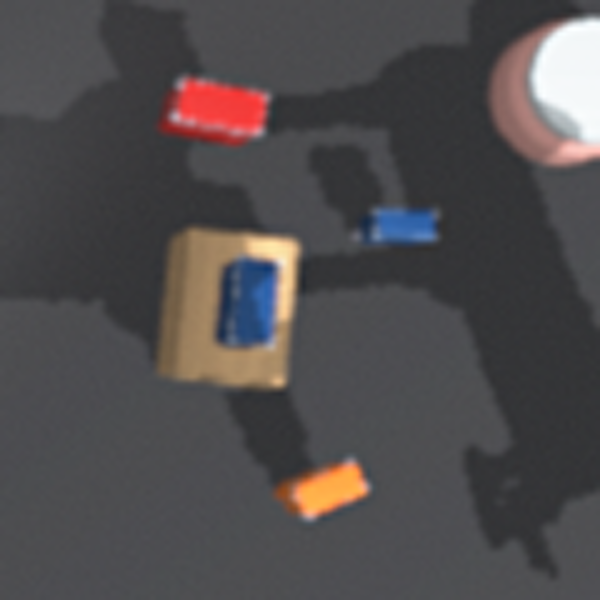

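View pics/t_fil.png

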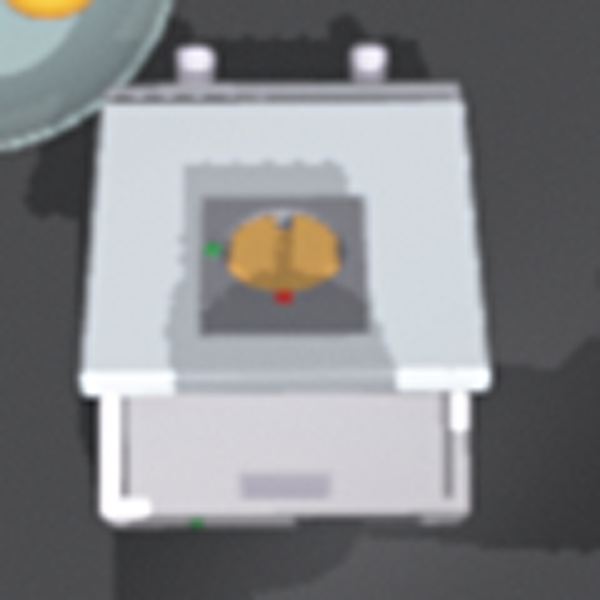

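View pics/s_key.png

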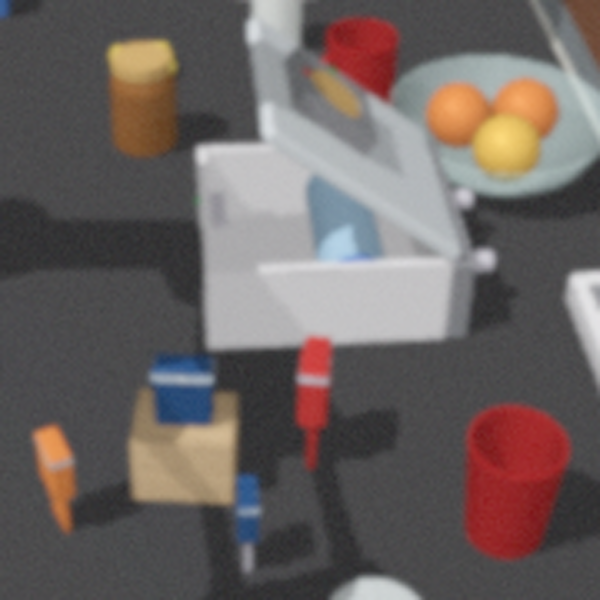

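```bash
cat > h.py <<'E'
import numpy as np, cv2
from rig import manip, vision
from scipy.spatial.transform import Rotation as Ro
def cam(n):
    p=vision.camera_params(n); f=192/np.tan(np.radians(p["vfov"]/2)); return p,f
def ray(n,u,v,z):
    p,f=cam(n); d=p["R"].T@np.array([(u-p["cx"])/f,(v-p["cy"])/f,1]); c=-p["R"].T@p["t"]
    return c+d*(z-c[2])/d[2]
def proj(n,X):
    p,f=cam(n); c=p["R"]@np.asarray(X,float)+p["t"]; return np.array([f*c[0]/c[2]+p["cx"],f*c[1]/c[2]+p["cy"]])
def tri(u1,u2):
    A=[];b=[]
    for n,u in(("top",u1),("side",u2)):
        p,f=cam(n); d=p["R"].T@np.array([(u[0]-p["cx"])/f,(u[1]-p["cy"])/f,1]); d/=np.linalg.norm(d); c=-p["R"].T@p["t"]
        P=np.eye(3)-np.outer(d,d); A.append(P); b.append(P@c)
    return np.linalg.lstsq(np.vstack(A),np.hstack(b),rcond=None)[0]
def grab(n,tag):
    im=vision.get_image(n)[:,:,::-1].copy(); cv2.imwrite(f"pics/{tag}.png",im); return im
def crop(im,x0,y0,w,h,s,tag):
    cv2.imwrite(f"pics/{tag}.png",cv2.resize(im[y0:y0+h,x0:x0+w],(w*s,h*s),interpolation=cv2.INTER_CUBIC))
def R(q=None):
    q=manip.get_state()["ee_rot"]; return Ro.from_quat([q[1],q[2],q[3],q[0]])
E
python3 - <<'E'
from h import *
t=cv2.imread("pics/top0.png")
print("rim FL,FR",ray("top",210,214,.09),ray("top",283.6,213,.09))
print("lid rear",ray("top",190+105/5,110+90/5,.09),ray("top",190+462/5,110+90/5,.09))
print("lid front pix: width scale", )
hsv=cv2.cvtColor(t,cv2.COLOR_BGR2HSV)
k=((hsv[...,0]>100)&(hsv[...,0]<125)&(hsv[...,1]>130)).astype(np.uint8); k[:, :310]=0;k[:,360:]=0;k[:190]=0;k[250:]=0
ys,xs=np.nonzero(k); print("blue",len(xs),xs.mean(),ys.mean(),cv2.minAreaRect(np.c_[xs,ys].astype(np.float32)))
print(t[212:232,334:348].sum(2)) 
for n,(u,v) in dict(tl=(290+190/5,160+228/5),tr=(290+300/5,160+239/5),br=(290+288/5,160+388/5),bl=(290+180/5,160+380/5)).items(): print(n,ray("top",u,v,.065))
for n,(u,v) in dict(tl=(290+240/5,160+258/5),tr=(290+282/5,160+262/5),br=(290+275/5,160+347/5),bl=(290+235/5,160+343/5)).items(): print("k",n,ray("top",u,v,.125))
E
```

```text
rim FL,FR [0.48912204 0.10078583 0.09      ] [ 0.49109632 -0.1004753   0.09      ]
lid rear [0.72975401 0.09941441 0.09      ] [ 0.72915089 -0.10019312  0.09      ]
lid front pix: width scale
blue 111 339.84684684684686 219.95495495495496 ((339.0742492675781, 219.75743103027344), (9.054838180541992, 15.423076629638672), 5.710593223571777)
[[364 325 281 279 274 249 266 288 295 310 394 564 675 635]
 [300 216 209 250 241 221 214 209 204 195 254 433 599 618]
 [273 178 223 271 233 224 221 220 219 220 275 423 578 608]
 [244 170 237 280 233 227 226 225 242 266 320 428 559 600]
 [217 151 207 251 225 226 230 243 280 305 345 459 573 605]
 [211 153 223 274 235 225 248 281 313 314 365 506 615 608]
 [211 154 243 297 241 229 268 315 328 314 364 506 603 590]
 [203 148 221 264 232 232 264 310 324 320 373 508 597 584]
 [190 151 201 220 226 229 239 282 319 330 390 520 605 584]
 [177 155 207 224 227 227 233 274 319 321 379 503 599 565]
 [177 173 218 236 231 231 231 271 319 327 380 504 596 557]
 [177 193 238 219 229 229 236 265 308 336 404 506 566 508]
 [171 223 275 228 227 229 226 238 276 333 396 446 456 409]
 [165 234 282 237 229 231 224 229 266 323 365 390 408 372]
 [148 218 266 231 224 232 228 227 255 311 372 404 413 365]
 [165 252 311 269 233 238 233 223 239 321 430 455 422 357]
 [236 274 325 291 251 255 273 285 307 399 478 449 403 345]
 [339 322 324 310 293 301 351 392 417 477 511 443 400 335]
 [405 406 405 398 394 400 424 436 437 439 445 425 399 329]
 [418 425 425 419 417 421 432 431 424 412 411 411 387 312]]
tl [ 0.51315546 -0.22677636  0.065     ]
tr [ 0.50676069 -0.28812613  0.065     ]
br [ 0.42395302 -0.27898804  0.065     ]
bl [ 0.42860781 -0.21917286  0.065     ]
k tl [ 0.49173253 -0.24283119  0.125     ]
k tr [ 0.48951293 -0.2651706   0.125     ]
k br [ 0.44436571 -0.26014396  0.125     ]
k bl [ 0.4465656  -0.23896314  0.125     ]
```

Run:
```python
from h import *
for th in np.arange(.45,.85,.05):
    F=lambda L,h,y:np.array([.71-L*np.cos(th)+h*np.sin(th),y,.09+L*np.sin(th)+h*np.cos(th)])
    print(round(th,2),F(.22,.014,0).round(3),[ (proj("top",F(.22,h,y))-[190,110])*5 for h,y in((.014,.1),(.014,-.1),(0,.1))], (proj("side",F(.22,.014,.1))-[180,130])*3.333)
s=manip.get_state(); r=R(); print(r.as_matrix().round(3))
```

```text
0.45 [0.518 0.    0.198] [array([ 85.30360995, 447.40825016]), array([482.67158131, 445.95744167]), array([ 87.28858937, 461.8447695 ])] [219.59433919  49.76038711]
0.5 [0.524 0.    0.208] [array([ 83.80275239, 434.23119416]), array([484.06726338, 432.78015544]), array([ 85.75583756, 450.06531888])] [225.43550048  40.90144182]
0.55 [0.53  0.    0.217] [array([ 82.33637982, 419.99385289]), array([485.42121824, 418.54384575]), array([ 84.25031275, 437.20307325])] [231.81763109  32.22785402]
0.6 [0.536 0.    0.226] [array([ 80.91027278, 404.72267405]), array([486.72789992, 403.27499086]), array([ 82.77768313, 423.277322  ])] [238.72802931  23.7679392 ]
0.65 [0.543 0.    0.234] [array([ 79.53024525, 388.44993847]), array([487.98177076, 387.00589459]), array([ 81.34369574, 408.31295306])] [246.15179332  15.54987029]
0.7 [0.551 0.    0.242] [array([ 78.20210447, 371.21386972]), array([489.17734197, 369.7747953 ]), array([ 79.95414061, 392.34062697])] [254.07181347   7.60153163]
0.75 [0.559 0.    0.25 ] [array([ 76.93160796, 353.05868462]), array([490.30921666, 351.62591573]), array([ 78.61481166, 375.39690004])] [ 2.62468781e+02 -4.96325839e-02]
0.8 [0.567 0.    0.258] [array([ 75.72441801, 334.03457887]), array([491.37213479, 332.60944814]), array([ 77.33146459, 357.52429041])] [271.3212122   -7.37677386]
[[ 0.342 -0.     0.94 ]
 [-0.94   0.002  0.342]
 [-0.002 -1.     0.   ]]
```

arm_command(increments=[0,-0.187,0,0,-2.5,0,1,0,-0.187,0,0,-2.5,0,1,0,-0.187,0,0,-2.5,0,1,0,-0.187,0,0,-1,0,1,0,-0.187,0,0,0,0,1,0,-0.187,0,0,0,0,1,0,-0.187,0,0,0,0,1,0,-0.187,0,0,0,0,1], grip_force=60)

```text
clock: 1.1
position: [0.1965, -0.5403, 0.4892]
ee_rot: [0.701, -0.7, -0.099, 0.099]
contact_force: [-0.8, 0.3, 0.1]
width: 0.0001
```

arm_command(increments=[0,-0.187,0,0,0,0,1,0,-0.187,0,0,0,0,1,0,-0.187,0,0,0,0,1,0,-0.187,0,0,0,0,1,0,-0.187,0,0,0,0,1,0,-0.187,0,0,0,0,1,0,-0.073,0,0,0,0,1])

```text
clock: 1.98
position: [0.2265, -0.5316, 0.4884]
ee_rot: [0.539, -0.531, -0.453, 0.471]
contact_force: [-0.1, -0.4, 0.6]
width: -0.0001
```

```bash
cat >> h.py <<'E'
def tt(target):
    s=manip.get_state(); r=R(); d=np.asarray(target)-s["position"]
    print("clk",round(s["clock"],2),"pos",s["position"].round(4),"q",s["qpos"].round(2),"F",s["contact_force"].round(1),"w",round(s["width"],4))
    print(r.as_matrix().round(3)); print("tool shift cm",(r.inv().apply(d)*100).round(2))
E
python3 -c "
from h import *
tt([.58,-.07,.475])"
```

```text
clk 1.98 pos [ 0.2265 -0.5316  0.4884] q [-1.28  0.25  1.34 -0.03  1.55 -2.7 ] F [-0.1 -0.4  0.6] w -0.0001
[[ 0.146 -0.027 -0.989]
 [ 0.989 -0.007  0.146]
 [-0.011 -1.     0.026]]
tool shift cm [ 5.083e+01  5.000e-02 -2.826e+01]
```

arm_command(increments=[0,0,0,5,0,-3.3,1,0,0,0,5,0,-3.3,1,0,0,0,5,0,-3.3,1,0,0,0,5,0,-3.3,1,0,0,0,5,0,-3.3,1,0,0,0,5,0,-3.3,1,0,0,0,5,0,-3.3,1,0,0,0,5,0,-3.3,1])

```text
clock: 2.98
position: [0.5469, -0.1723, 0.4774]
ee_rot: [0.539, -0.531, -0.453, 0.471]
contact_force: [0.1, -1.0, -0.3]
width: 0.0002
```

```bash
python3 -c "
from h import *
tt([.58,-.07,.435])"
```

```text
clk 2.98 pos [ 0.5469 -0.1723  0.4774] q [-0.42  0.25  1.36 -0.02  1.55 -1.85] F [ 0.1 -1.  -0.3] w 0.0002
[[ 0.145 -0.026 -0.989]
 [ 0.989 -0.008  0.145]
 [-0.012 -1.     0.025]]
tool shift cm [10.65  4.07 -1.9 ]
```

```bash
cat >> h.py <<'E'
def to(target,yaw):
    s=manip.get_state(); r=R(); x=np.array([np.cos(yaw),np.sin(yaw),0]); y=np.array([0,0,-1.]); D=Ro.from_matrix(np.c_[x,y,np.cross(x,y)])
    print("clk",round(s["clock"],2),"pos",s["position"].round(4),"q",s["qpos"].round(2),"F",s["contact_force"].round(1),"M",s["moment"].round(2),"w",round(s["width"],4))
    print("turn",(r.inv()*D).as_rotvec().round(4),"then shift cm",(D.inv().apply(np.asarray(target)-s["position"])*100).round(2), "yaw now",np.arctan2(*r.as_matrix()[1::-1,0]).round(4))
E
python3 -c "
from h import *
to([.58,-.07,.435],1.47)"
```

```text
clk 2.98 pos [ 0.5469 -0.1723  0.4774] q [-0.42  0.25  1.36 -0.02  1.55 -1.85] F [ 0.1 -1.  -0.3] M [ 0.01 -0.08 -0.02] w 0.0002
turn [-0.0251 -0.0446 -0.0113] then shift cm [10.51  4.24 -2.27] yaw now 1.4256
```

arm_command(increments=[-0.025,-0.045,-0.011,0,0,0,1,0,0,0,5.2,2.1,-1.1,1,0,0,0,5.2,2.1,-1.1,1,0,0,0,0,2,0,1,0,0,0,0,2,0.2,1])

```text
clock: 3.6
position: [0.5764, -0.0715, 0.3947]
ee_rot: [0.524, -0.524, -0.475, 0.475]
contact_force: [0.1, -0.4, 3.7]
width: -0.0002
```

```bash
python3 -c "
from h import *
to([.545,-.07,.277],1.47)
im=grab('side','s1'); crop(im,150,80,260,200,3,'s1c')"
```

```text
clk 3.6 pos [ 0.5764 -0.0715  0.3947] q [-0.24  0.29  1.51 -0.    1.34 -1.72] F [ 0.1 -0.4  3.7] M [-0.02  0.03 -0.05] w -0.0002
turn [-0.0004  0.0023 -0.0002] then shift cm [-0.17 11.77  3.14] yaw now 1.4723
```

View pics/s1c.png

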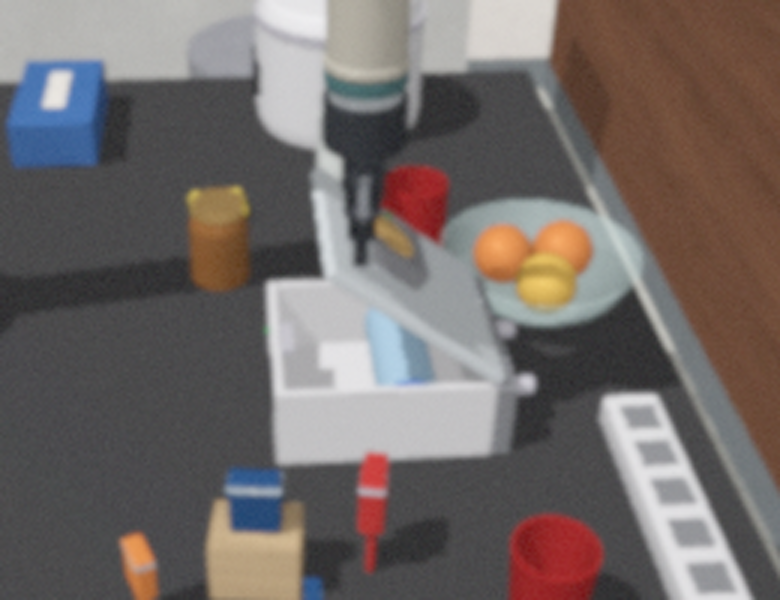

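arm_command(increments=[0,0,0,0,1.5,0.4,1,0,0,0,0,1.5,0.4,1,0,0,0,0,1.5,0.4,1,0,0,0,0,1.5,0.4,1,0,0,0,0,1.5,0.4,1,0,0,0,0,1.5,0.4,1,0,0,0,0,1.3,0.3,1])

```text
clock: 4.53
position: [0.549, -0.0702, 0.2916]
ee_rot: [-0.524, 0.525, 0.474, -0.475]
contact_force: [0.3, -2.8, 3.0]
width: -0.0002
```

```bash
python3 -c "
from h import *
to([.545,-.07,.277],1.47)"
```

```text
clk 4.53 pos [ 0.549  -0.0702  0.2916] q [-0.25  0.33  1.72 -0.    1.09 -1.72] F [ 0.3 -2.8  3. ] M [-0.47  0.09 -0.01] w -0.0002
turn [-0.0001  0.0005 -0.001 ] then shift cm [-0.02  1.46  0.4 ] yaw now 1.4705
```

arm_command(increments=[0,0,0,0,0.5,0,1,0,0,0,0,0.5,0,1,0,0,0,0,0.5,0,1,0,0,0,0,0,0,1,0,0,0,0,0,0,1])

```text
clock: 5.15
position: [0.5498, -0.0697, 0.2776]
ee_rot: [-0.524, 0.525, 0.475, -0.474]
contact_force: [-0.6, -0.5, -0.0]
width: -0.0002
```

```bash
python3 -c "
from h import *
to([.545,-.07,.277],1.47)
im=grab('side','s2'); crop(im,150,80,260,200,3,'s2c')"
```

```text
clk 5.15 pos [ 0.5498 -0.0697  0.2776] q [-0.25  0.35  1.74  0.    1.05 -1.72] F [-0.6 -0.5 -0. ] M [ 0.02 -0.   -0.01] w -0.0002
turn [0.0016 0.0002 0.0003] then shift cm [-0.07  0.06  0.48] yaw now 1.4702
```

View pics/s2c.png

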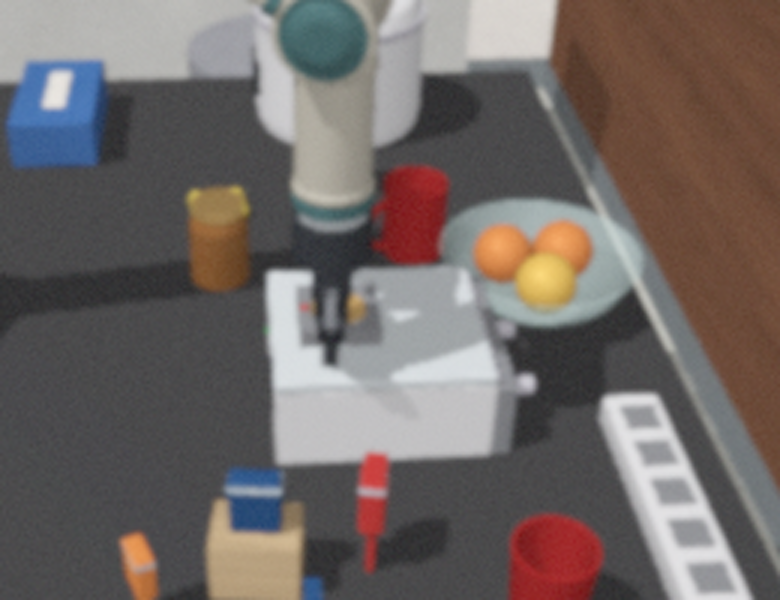

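arm_command(increments=[0,0,0,0,0.2,0,1,0,0,0,0,0.2,0,1,0,0,0,0,0.2,0,1,0,0,0,0,0,0,1])

```text
clock: 5.7
position: [0.5495, -0.0697, 0.2769]
ee_rot: [-0.523, 0.526, 0.475, -0.473]
contact_force: [-8.7, 2.1, 30.5]
width: -0.0
```

arm_command(increments=[0,0,0,0,-5,0,1,0,0,0,0,-5,0,1,0,0,0,-4.6,-2,1.5,0.4,0,0,0,-5,0,1.6,0.4,0,0,0,-5,0,1.6,0.4,0,0,0,-4.3,0,1.6,0.4,0,0,0,0,0,0,0.4])

```text
clock: 6.58
position: [0.4667, -0.2541, 0.3917]
ee_rot: [-0.525, 0.526, 0.473, -0.473]
contact_force: [0.3, 0.6, 0.4]
width: 0.0511
```

```bash
python3 -c "
from h import *
to([.468,-.252,.25],1.47)
im=grab('side','s3'); crop(im,150,80,260,200,3,'s3c')
im=grab('top','t3'); crop(im,190,110,120,120,5,'t3f'); crop(im,290,160,120,120,5,'t3k')"
```

```text
clk 6.58 pos [ 0.4667 -0.2541  0.3917] q [-0.63  0.22  1.62 -0.    1.3  -2.09] F [0.3 0.6 0.4] M [0.02 0.03 0.02] w 0.0511
turn [ 0.0005 -0.0042 -0.0011] then shift cm [ 0.22 14.17 -0.11] yaw now 1.4658
```

View pics/s3c.png

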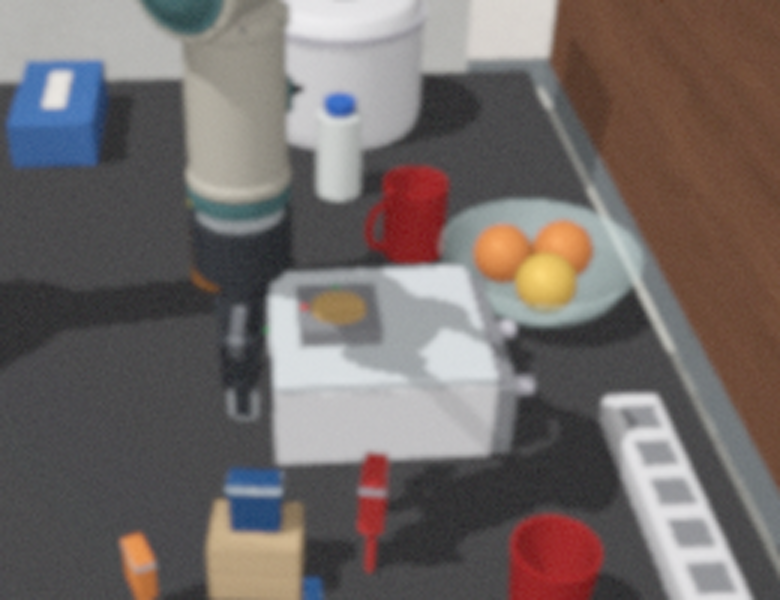

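View pics/t3f.png

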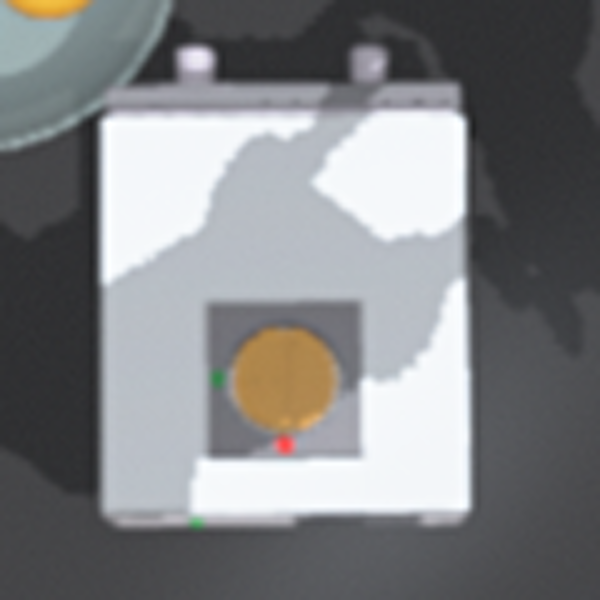

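View pics/t3k.png

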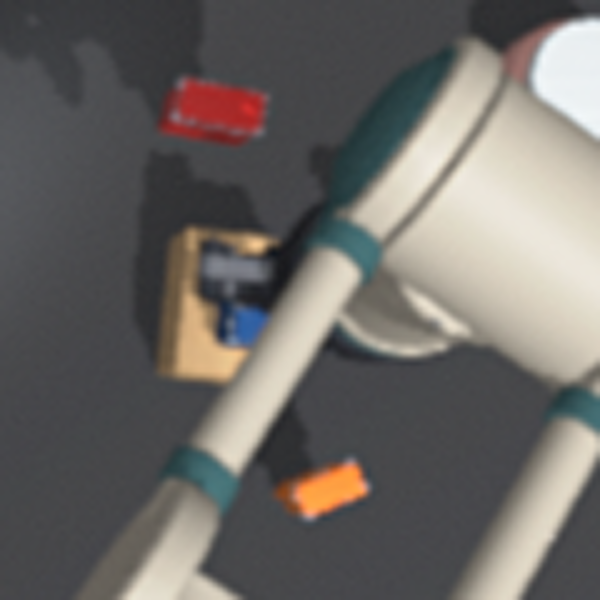

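arm_command(increments=[0,0,0,0.2,5,-0.1,0.4,0,0,0,0,5,0,0.4,0,0,0,0,3.2,0,0.4,0,0,0,0,1,0,0.4,0,0,0,0,0,0,0.4])

```text
clock: 7.3
position: [0.4696, -0.2491, 0.2499]
ee_rot: [-0.524, 0.524, 0.475, -0.474]
contact_force: [-0.1, -0.1, -0.4]
width: 0.0515
```

```bash
python3 -c "
from h import *
print(ray('top',247,185.9,.124))
to([.468,-.252,.25],1.47)
im=grab('side','s4'); crop(im,180,170,120,120,5,'s4c')
im=grab('top','t4');  crop(im,290,160,120,120,5,'t4k')"
```

```text
[ 0.56177968 -0.00060853  0.124     ]
clk 7.3 pos [ 0.4696 -0.2491  0.2499] q [-0.62  0.35  1.83  0.    0.97 -2.09] F [-0.1 -0.1 -0.4] M [-0.02 -0.    0.04] w 0.0515
turn [0.0003 0.0016 0.0002] then shift cm [-0.31 -0.01  0.13] yaw now 1.4716
```

View pics/s4c.png

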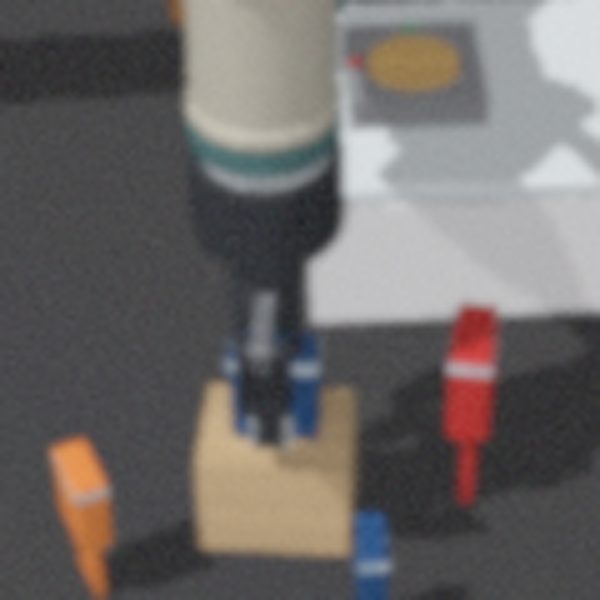

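View pics/t4k.png

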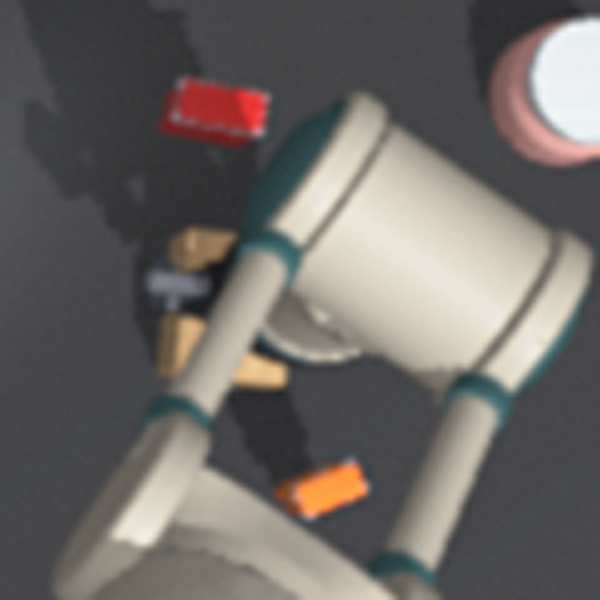

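arm_command(increments=[0,0,0,-0.3,0,0.1,0.4,0,0,0,0,0,0,0.4,0,0,0,0,0,0,1,0,0,0,0,0,0,1,0,0,0,0,0,0,1,0,0,0,0,0,0,1], grip_force=80)

```text
clock: 8.15
position: [0.4677, -0.2525, 0.2502]
ee_rot: [-0.524, 0.525, 0.474, -0.474]
contact_force: [-0.9, 1.9, 5.7]
width: 0.0213
```

```bash
python3 -c "
from h import *
to([.468,-.252,.25],1.47)"
```

```text
clk 8.15 pos [ 0.4677 -0.2525  0.2502] q [-0.63  0.35  1.83  0.    0.97 -2.1 ] F [-0.9  1.9  5.7] M [ 0.28  0.1  -0.05] w 0.0213
turn [0.0006 0.0002 0.0001] then shift cm [ 0.05  0.02 -0.03] yaw now 1.4702
```

arm_command(increments=[0,0,0,0,-3,0,1,0,0,0,0,-4,0,1,0,0,0,0,-4,0,1,0,0,0,0,-4,0,1,0,0,0,0,0,0,1])

```text
clock: 8.78
position: [0.4682, -0.2532, 0.4024]
ee_rot: [-0.522, 0.527, 0.475, -0.474]
contact_force: [-0.2, -0.4, -1.6]
width: 0.0213
```

```bash
python3 -c "
from h import *
to([.562,-.0006,.4],1.57)
im=grab('side','s5'); crop(im,180,130,120,120,5,'s5c')
t=cv2.imread('pics/t3.png').astype(int)
print(t[174:199,235:260].sum(2))"
```

```text
clk 8.78 pos [ 0.4682 -0.2532  0.4024] q [-0.63  0.21  1.6  -0.    1.32 -2.1 ] F [-0.2 -0.4 -1.6] M [-0.01  0.08 -0.01] w 0.0213
turn [ 0.0057 -0.0996 -0.0041] then shift cm [25.26  0.24 -9.36] yaw now 1.4704
[[346 349 347 350 350 349 343 331 323 315 313 307 302 302 312 325 335 344
  349 348 350 348 352 346 346]
 [349 346 346 349 344 331 326 324 320 316 329 341 328 310 311 313 313 318
  330 346 349 351 350 352 349]
 [351 347 344 342 324 302 314 350 368 373 386 392 384 384 372 366 335 304
  302 327 343 353 354 353 349]
 [349 350 340 319 305 315 342 376 388 388 392 389 381 383 382 383 376 351
  311 307 323 343 352 350 349]
 [346 340 317 305 338 369 380 386 384 386 383 380 376 369 375 386 389 384
  365 339 315 327 347 353 355]
 [347 330 310 330 368 387 386 385 384 383 383 381 374 374 379 385 388 391
  388 375 343 321 340 350 352]
 [343 324 329 364 384 387 384 388 388 384 387 382 374 378 385 384 386 385
  385 391 389 359 329 350 356]
 [341 342 375 396 387 386 384 384 387 385 384 382 375 381 385 386 390 388
  386 397 411 394 342 340 354]
 [333 356 392 392 388 381 383 387 383 386 386 386 3
[... 1034 characters left out ...]
91 394 391 389 389 387 388 392 399 420
  437 454 484 507 507 510 511]
 [351 345 350 379 397 382 378 385 390 393 397 409 414 396 393 418 444 474
  512 506 496 498 507 510 509]
 [349 350 348 366 389 385 386 385 381 391 401 434 441 410 413 465 500 506
  510 492 492 504 511 508 509]
 [350 354 354 354 360 378 396 397 383 397 407 408 413 416 433 478 498 497
  513 506 506 511 514 514 509]
 [352 352 351 354 352 358 368 384 401 409 404 388 413 435 445 477 497 491
  508 511 515 516 514 513 512]
 [353 354 353 356 352 353 354 357 366 383 390 379 406 453 483 501 510 508
  511 512 509 514 515 514 509]
 [353 354 358 351 354 352 352 358 380 430 455 405 411 485 518 515 516 511
  513 512 511 517 516 516 514]]
```

View pics/s5c.png

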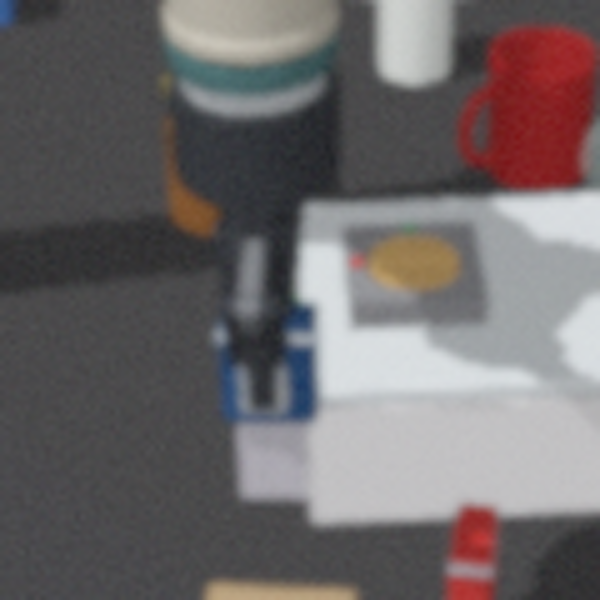

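```bash
python3 -c "
from h import *
t=cv2.imread('pics/t3.png').astype(float).sum(2)
P=[]
for r in range(178,192):
    a=t[r,245:251]; w=np.clip(np.median(t[r,241:256])-a-1,0,None); c=(w*np.arange(245,251)).sum()/w.sum(); P.append((c,r))
P=np.array(P);k=np.polyfit(P[:,1],P[:,0],1);print(P[:,0].round(2),k)
A=ray('top',np.polyval(k,177),177,.124);B=ray('top',np.polyval(k,195),195,.124);print(A,B,np.arctan2(A[1]-B[1],A[0]-B[0]),(A+B)/2)
p=[(190+208/5,110+302/5),(190+362/5,110+302/5),(190+362/5,110+457/5),(190+208/5,110+457/5)]
C=[ray('top',u-.4,v-.4,.124) for u,v in p];print(np.array(C),np.mean(C,0))
"
```

```text
[248.06 247.65 247.22 247.07 247.46 246.6  247.42 246.62 246.   247.33
 246.62 247.1  246.84 247.36] [-5.58761192e-02  2.57406558e+02]
[ 0.58590278 -0.00208266  0.124     ] [0.53722859 0.0007879  0.124     ] -0.05890673329614514 [ 0.56156569 -0.00064738  0.124     ]
[[ 0.60510768  0.04178392  0.124     ]
 [ 0.60482518 -0.04116454  0.124     ]
 [ 0.52094834 -0.04054481  0.124     ]
 [ 0.52125149  0.04174279  0.124     ]] [5.63033172e-01 4.54339616e-04 1.24000000e-01]
```

arm_command(increments=[0.006,-0.05,-0.004,0,0,0,1,0,0,0,4,0,-1.2,1,0,0,0,5,0,-1.6,1,0,0,0,5,0,-1.6,1,0,0,0,5,0,-1.6,1,0,0,0,4,0,-1.2,1,0,0,0,2.8,0,-0.9,1,0,0,0,0,0,0,1])

```text
clock: 9.82
position: [0.5615, 0.0028, 0.3976]
ee_rot: [0.515, -0.508, -0.487, 0.489]
contact_force: [-0.3, 0.4, -1.6]
width: 0.0212
```

arm_command(increments=[0,0,0,0,1,0,1,0,0,0,0,1,0,1,0,0,0,0,0,0,1,0,0,0,0,0,0,1])

```text
clock: 10.32
position: [0.5614, 0.0005, 0.3803]
ee_rot: [0.515, -0.51, -0.487, 0.487]
contact_force: [1.5, 0.4, -2.2]
width: 0.0209
```

```bash
python3 -c "
from h import *
to([.562,-.000,.379],1.52)
im=grab('side','s6'); crop(im,220,120,120,120,5,'s6c')
im=grab('top','t6'); crop(im,190,110,120,120,5,'t6c')
"
```

```text
clk 10.32 pos [5.614e-01 5.000e-04 3.803e-01] q [-0.12  0.27  1.57  0.    1.3  -1.64] F [ 1.5  0.4 -2.2] M [ 0.01 -0.01 -0.02] w 0.0209
turn [-0.0055 -0.0006  0.0039] then shift cm [-0.05  0.13 -0.07] yaw now 1.5194
```

View pics/s6c.png

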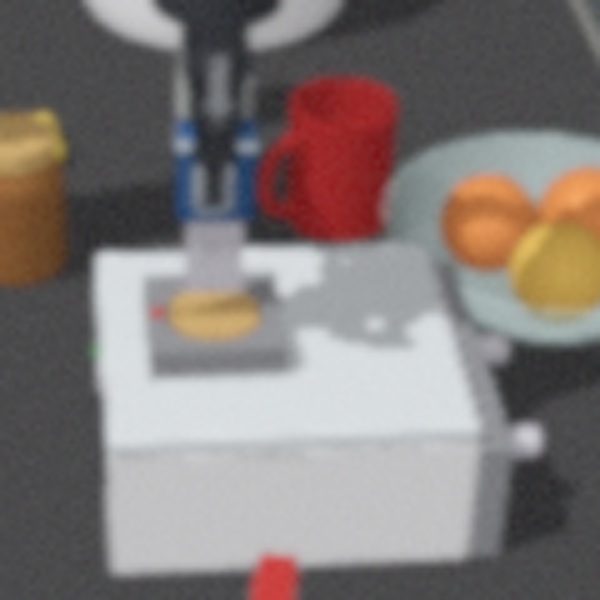

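View pics/t6c.png

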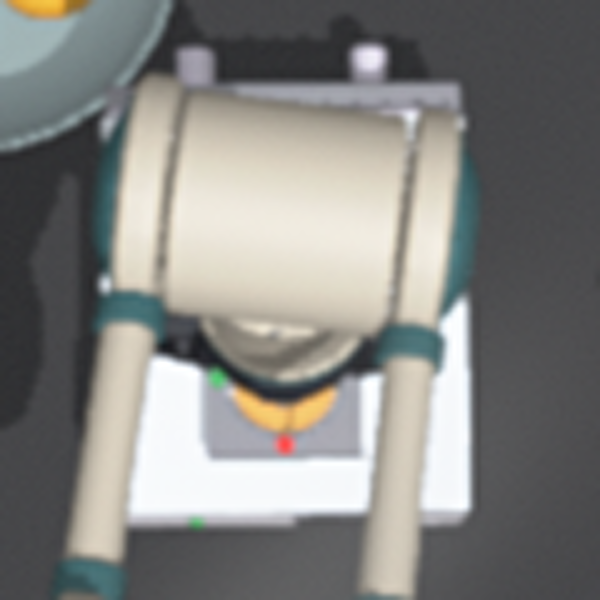

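```bash
python3 -c "
from h import *
f=lambda X:(proj('side',X)-[220,120])*5
print('tip ends',f([.5445,.0014,.1403]),f([.5785,-.0004,.1403]),'lock c',f([.562,0,.124]),'edges',f([.534,0,.124]),f([.59,0,.124]),f([.562,.028,.124]),f([.562,-.028,.124]))
im=cv2.imread('pics/s6.png'); crop(im,245,160,40,35,18,'s6d')
"
```

```text
tip ends [181.3313106  285.90881983] [236.65564741 285.61639874] lock c [209.51059402 307.8808997 ] edges [164.42352336 309.50358862] [254.4778696  306.26252222] [205.89923536 282.40213012] [213.25455643 334.29521202]
```

View pics/s6d.png

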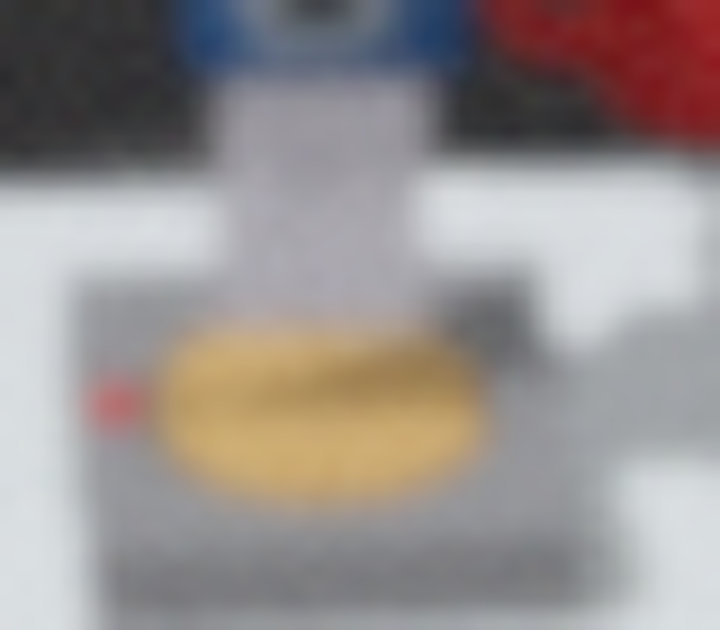

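arm_command(increments=[-0.005,0,0.004,-0.05,0.5,-0.05,1,0,0,0,0,0.5,0,1,0,0,0,0,0.4,0,1,0,0,0,0,0.4,0,1,0,0,0,0,0,0,1])

```text
clock: 11.05
position: [0.5617, 0.0006, 0.3619]
ee_rot: [0.513, -0.512, -0.487, 0.488]
contact_force: [0.2, -0.4, -2.1]
width: 0.0212
```

```bash
python3 -c "
from h import *
to([.562,-.000,.354],1.52)
im=grab('side','s7'); crop(im,245,150,40,35,18,'s7d')
"
```

```text
clk 11.05 pos [0.5617 0.0006 0.3619] q [-0.12  0.28  1.6  -0.    1.26 -1.64] F [ 0.2 -0.4 -2.1] M [-0.04  0.01  0.05] w 0.0212
turn [-0.0015  0.0003  0.0001] then shift cm [-0.06  0.79 -0.03] yaw now 1.5203
```

View pics/s7d.png

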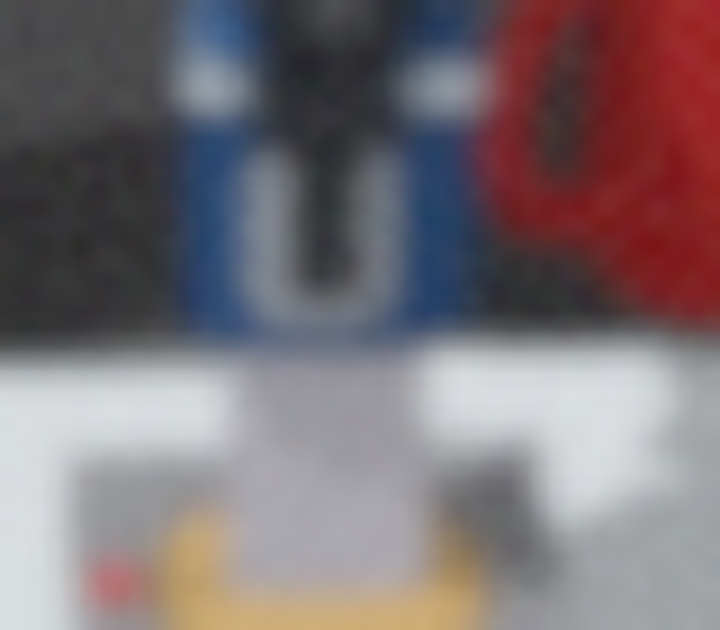

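arm_command(increments=[0,0,0,-0.03,0.2,0,1,0,0,0,0,0.2,0,1,0,0,0,0,0.2,0,1,0,0,0,0,0,0,1])

```text
clock: 11.6
position: [0.5618, 0.0003, 0.3561]
ee_rot: [0.513, -0.512, -0.487, 0.487]
contact_force: [0.0, -0.6, -2.1]
width: 0.0213
```

arm_command(increments=[0,0,0,0,0.2,0,1,0,0,0,0,0.2,0,1,0,0,0,0,0,0,1])

```text
clock: 11.98
position: [0.5619, 0.0003, 0.3531]
ee_rot: [-0.512, 0.513, 0.487, -0.487]
contact_force: [-1.0, -0.4, 4.1]
width: 0.0213
```

arm_command(increments=[0,0,0,0,0.2,0,1,0,0,0,0,0.2,0,1,0,0,0,0,0.2,0,1,0,0,0,0,0,0,1])

```text
clock: 12.48
position: [0.5619, 0.0003, 0.3473]
ee_rot: [-0.512, 0.513, 0.487, -0.487]
contact_force: [-2.6, 0.2, 8.0]
width: 0.0211
```

```bash
python3 -c "
from h import *
to([.562,-.000,.346],1.52)"
```

```text
clk 12.47 pos [5.619e-01 3.000e-04 3.473e-01] q [-0.12  0.29  1.63 -0.    1.22 -1.64] F [-2.6  0.2  8. ] M [ 0.08  0.47 -0.02] w 0.0211
turn [ 0.0008  0.0003 -0.0001] then shift cm [-0.03  0.13 -0.01] yaw now 1.5203
```

arm_command(increments=[0,0,0,0,0.1,0,1,0,0.1,0,0,0,0,1,0,0.1,0,0,0,0,1,0,0.1,0,0,0,0,1,0,0.1,0,0,0,0,1,0,0.1,0,0,0,0,1,0,0,0,0,0,0,1])

```text
clock: 13.35
position: [0.5621, 0.0009, 0.3466]
ee_rot: [0.617, -0.617, -0.346, 0.344]
contact_force: [-0.8, 2.4, 8.7]
width: 0.0213
```

```bash
python3 -c "
from h import *
to([.562,-.000,.346],1.02)
im=grab('side','s8'); crop(im,245,150,40,35,18,'s8d')"
```

```text
clk 13.35 pos [0.5621 0.0009 0.3466] q [-0.12  0.29  1.63  0.    1.22 -1.14] F [-0.8  2.4  8.7] M [ 0.49  0.26 -0.06] w 0.0213
turn [ 0.0007 -0.0003  0.0023] then shift cm [-0.08  0.06 -0.04] yaw now 1.0197
```

View pics/s8d.png

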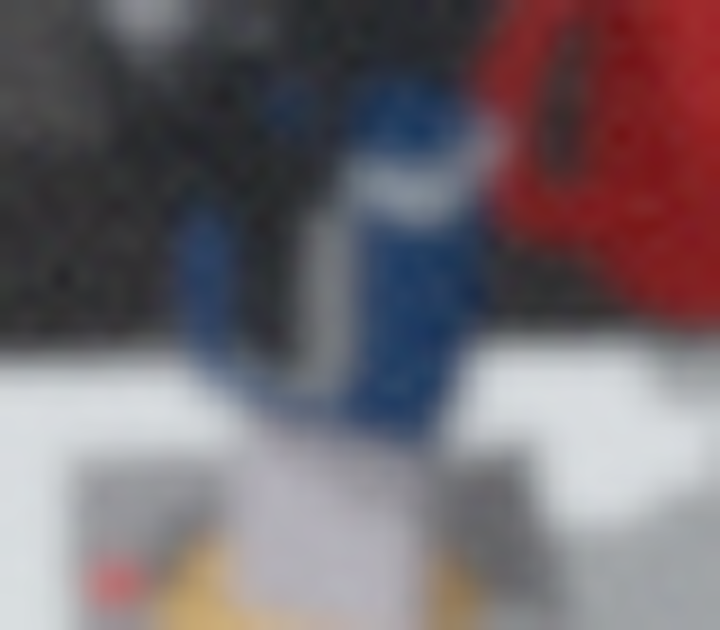

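arm_command(increments=[0,0.1,0,0,0,0,1,0,0.1,0,0,0,0,1,0,0.1,0,0,0,0,1,0,0.1,0,0,0,0,1,0,0.1,0,0,0,0,1,0,0,0,0,0,0,1])

```text
clock: 14.15
position: [0.5622, 0.001, 0.3467]
ee_rot: [0.684, -0.683, -0.183, 0.181]
contact_force: [-1.0, 3.1, 8.2]
width: 0.021
```

```bash
python3 -c "
from h import *
to([.562,-.000,.346],.52)
im=grab('side','s9'); crop(im,245,150,40,35,18,'s9d')"
```

```text
clk 14.15 pos [0.5622 0.001  0.3467] q [-0.12  0.29  1.63  0.    1.22 -0.64] F [-1.   3.1  8.2] M [ 0.52  0.21 -0.01] w 0.021
turn [-0.0005 -0.0004  0.003 ] then shift cm [-0.07  0.07 -0.08] yaw now 0.5196
```

View pics/s9d.png

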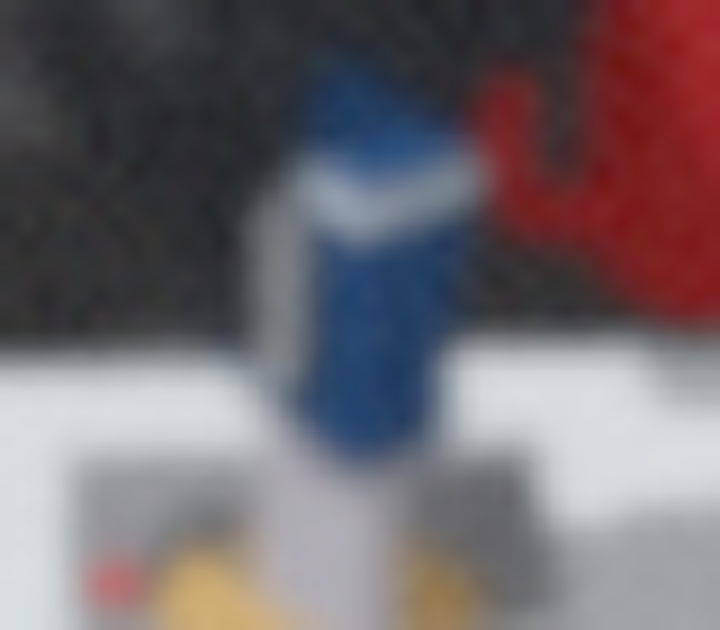

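arm_command(increments=[0,0.1,0,0,0,0,1,0,0.1,0,0,0,0,1,0,0.1,0,0,0,0,1,0,0.1,0,0,0,0,1,0,0.1,0,0,0,0,1,0,0.05,0,0,0,0,1,0,0,0,0,0,0,1])

```text
clock: 15.08
position: [0.5625, 0.0011, 0.3468]
ee_rot: [0.708, -0.706, 0.01, -0.012]
contact_force: [-0.5, 2.5, 7.9]
width: 0.0212
```

```bash
python3 -c "
from h import *
to([.562,-.000,.346],0)"
```

```text
clk 15.07 pos [0.5625 0.0011 0.3468] q [-0.12  0.29  1.63  0.    1.22 -0.09] F [-0.5  2.5  7.9] M [0.6  0.08 0.03] w 0.0212
turn [-0.0022 -0.0301  0.0032] then shift cm [-0.05  0.08 -0.11] yaw now -0.0301
```

arm_command(increments=[0,0.05,0,0,0,0,1,0,0,0,0,0,0,1])

```text
clock: 15.32
position: [0.5625, 0.0011, 0.3468]
ee_rot: [0.707, -0.706, 0.027, -0.029]
contact_force: [-0.5, 3.2, 8.1]
width: 0.0207
```

```bash
python3 -c "
from h import *
to([.562,-.000,.346],0)
im=grab('side','s10'); crop(im,245,150,40,35,18,'s10d')"
```

```text
clk 15.32 pos [0.5625 0.0011 0.3468] q [-0.12  0.29  1.63  0.    1.22 -0.04] F [-0.5  3.2  8.1] M [0.56 0.15 0.02] w 0.0207
turn [-0.0023 -0.08    0.0031] then shift cm [-0.05  0.08 -0.11] yaw now -0.08
```

View pics/s10d.png

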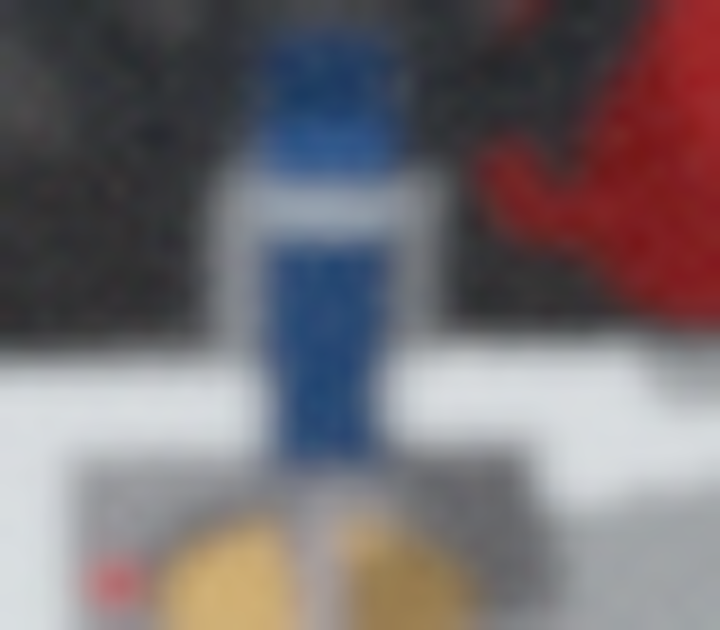

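arm_command(increments=[0,0.05,0,0,0,0,1,0,0,0,0,0,0,1])

```text
clock: 15.62
position: [0.5625, 0.0011, 0.3469]
ee_rot: [0.706, -0.705, 0.044, -0.047]
contact_force: [-0.2, 2.3, 8.2]
width: 0.0213
```

```bash
python3 -c "
from h import *
to([.562,-.000,.346],0)"
```

```text
clk 15.62 pos [0.5625 0.0011 0.3469] q [-0.12  0.29  1.63  0.    1.22  0.01] F [-0.2  2.3  8.2] M [ 0.62 -0.    0.29] w 0.0213
turn [-0.0022 -0.1293  0.0034] then shift cm [-0.05  0.09 -0.11] yaw now -0.1293
```

arm_command(increments=[0,0.05,0,0,0,0,1,0,0,0,0,0,0,1])

```text
clock: 15.88
position: [0.5626, 0.0012, 0.3469]
ee_rot: [0.705, -0.704, 0.062, -0.064]
contact_force: [0.2, 2.7, 8.2]
width: 0.0216
```

```bash
python3 -c "
from h import *
to([.562,-.000,.346],0)"
```

```text
clk 15.88 pos [0.5626 0.0012 0.3469] q [-0.12  0.29  1.63  0.    1.22  0.05] F [0.2 2.7 8.2] M [0.63 0.05 0.76] w 0.0216
turn [-0.002  -0.1778  0.0034] then shift cm [-0.06  0.09 -0.12] yaw now -0.1778
```

arm_command(increments=[0,-0.05,0,0,0,0,1,0,-0.05,0,0,-0.2,0,1,0,0,0,0,-0.4,0,1,0,0,0,0,-0.4,0,1,0,0,0,0,0,0,1])

```text
clock: 16.5
position: [0.5623, 0.0002, 0.3552]
ee_rot: [-0.706, 0.707, -0.028, 0.029]
contact_force: [2.3, 0.7, -0.2]
width: 0.0214
```

```bash
python3 -c "
from h import *
to([.562,-.000,.40],0)"
```

```text
clk 16.5 pos [5.623e-01 2.000e-04 3.552e-01] q [-0.12  0.29  1.61 -0.    1.24 -0.04] F [ 2.3  0.7 -0.2] M [ 0.13 -0.6   0.07] w 0.0214
turn [ 0.0002 -0.0796  0.0011] then shift cm [-0.03 -4.48 -0.02] yaw now -0.0796
```

arm_command(increments=[0,0,0,0,-0.4,0,1,0,0,0,0,-0.6,0,1,0,0,0,0,-1,0,1,0,0,0,0,-2.5,0,1,0,0,0,0,0,0,1])

```text
clock: 17.12
position: [0.5619, 0.0002, 0.4025]
ee_rot: [-0.706, 0.707, -0.027, 0.029]
contact_force: [-0.4, 0.2, -1.7]
width: 0.0208
```

```bash
python3 -c "
from h import *
to([.562,-.000,.40],0)
im=grab('side','s11'); crop(im,220,120,120,120,5,'s11c')
"
```

```text
clk 17.12 pos [5.619e-01 2.000e-04 4.025e-01] q [-0.12  0.26  1.54 -0.    1.34 -0.04] F [-0.4  0.2 -1.7] M [-0.03 -0.03 -0.02] w 0.0208
turn [ 0.0006 -0.0797  0.0027] then shift cm [ 0.01  0.25 -0.02] yaw now -0.0797
```

View pics/s11c.png

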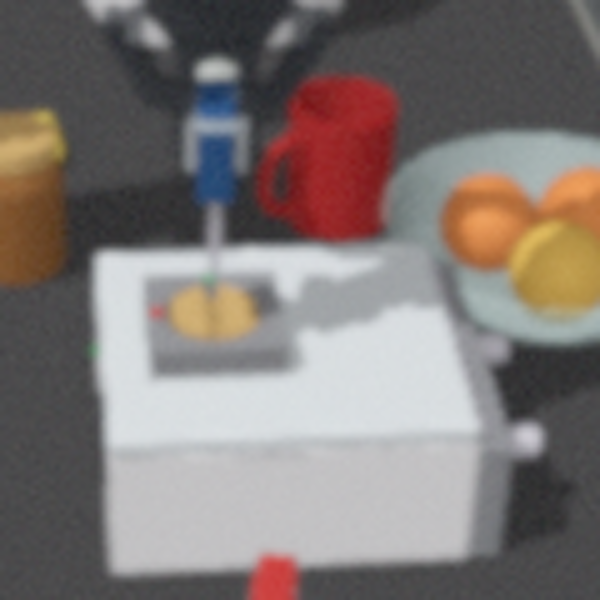

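arm_command(increments=[0,-0.187,0,0,-0.3,0,1,0,-0.187,0,0,-0.3,0,1,0,-0.187,0,0,0,0,1,0,-0.187,0,0,0,0,1,0,-0.187,0,0,0,0,1,0,-0.187,0,0,0,0,1,0,-0.187,0,0,0,0,1,0,-0.187,0,0,0,0,1])

```text
clock: 18.18
position: [0.5612, 0.0003, 0.405]
ee_rot: [0.537, -0.535, -0.461, 0.463]
contact_force: [-0.2, -0.1, -2.4]
width: 0.0212
```

arm_command(increments=[0,-0.054,0,0,0,0,1,0,0,0,-5,0,1.3,1,0,0,0,-5,0,1.3,1,0,0,0,-5,0,1.3,1,0,0,0,-5,0,1.3,1,0,0,0,-3,0,0.8,1,0,0,0,-2,0,0.5,1,0,0,0,0,0,0,1])

```text
clock: 19.18
position: [0.4713, -0.2428, 0.4053]
ee_rot: [0.526, -0.524, -0.473, 0.474]
contact_force: [-0.5, 0.6, -1.1]
width: 0.021
```

```bash
python3 -c "
from h import *
to([.4677,-.2525,.32],1.47)"
```

```text
clk 19.18 pos [ 0.4713 -0.2428  0.4053] q [-0.61  0.21  1.6  -0.    1.34 -2.07] F [-0.5  0.6 -1.1] M [-0.01  0.01 -0.06] w 0.021
turn [-0.003  -0.0023  0.001 ] then shift cm [-1.    8.53  0.26] yaw now 1.4677
```

arm_command(increments=[-0.003,-0.002,0.001,-0.5,2,0.1,1,0,0,0,-0.5,2.5,0.15,1,0,0,0,0,2.5,0,1,0,0,0,0,0.8,0,1,0,0,0,0,0,0,1,0,0,0,0,0,0,1])

```text
clock: 19.92
position: [0.4692, -0.2516, 0.3294]
ee_rot: [-0.522, 0.525, 0.475, -0.474]
contact_force: [-0.4, -0.6, -0.8]
width: 0.0209
```

```bash
python3 -c "
from h import *
to([.4677,-.2525,.31],1.47)
im=grab('side','s12'); crop(im,200,190,70,100,6,'s12c')
im=grab('top','t12'); crop(im,310,180,60,60,10,'t12c')
"
```

```text
clk 19.93 pos [ 0.4692 -0.2516  0.3294] q [-0.62  0.27  1.72  0.    1.15 -2.1 ] F [-0.4 -0.6 -0.8] M [-0.02  0.06 -0.02] w 0.0209
turn [ 0.004   0.0028 -0.0018] then shift cm [-0.1   1.94  0.14] yaw now 1.4728
```

View pics/s12c.png

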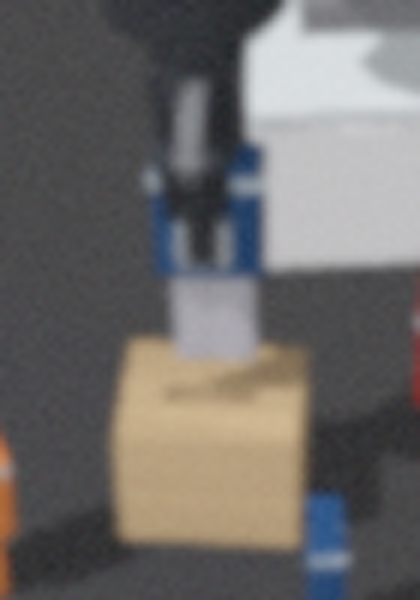

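View pics/t12c.png

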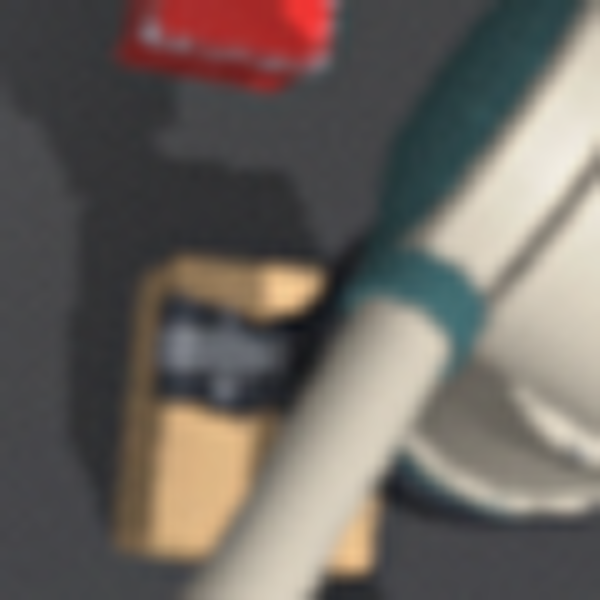

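arm_command(increments=[0.003,0,-0.002,-0.08,0.5,0.14,1,0,0,0,0,0.7,0,1,0,0,0,0,0.7,0,1,0,0,0,0,0.7,0,1,0,0,0,0,0.7,0,1,0,0,0,0,0,0,1])

```text
clock: 20.78
position: [0.4671, -0.2522, 0.2946]
ee_rot: [0.525, -0.523, -0.475, 0.475]
contact_force: [-0.1, 0.1, -2.2]
width: 0.0214
```

```bash
python3 -c "
from h import *
to([.4677,-.2525,.2502],1.47)"
```

```text
clk 20.77 pos [ 0.4671 -0.2522  0.2946] q [-0.63  0.3   1.77  0.    1.08 -2.1 ] F [-0.1  0.1 -2.2] M [0.04 0.05 0.02] w 0.0214
turn [-0.002   0.0023  0.0018] then shift cm [-0.02  4.44 -0.06] yaw now 1.4723
```

Tip is 10 mm into the pocket with no force; continue down.

arm_command(increments=[-0.002,0,0.001,0,0.8,-0.05,1,0,0,0,0,0.8,0,1,0,0,0,0,0.8,0,1,0,0,0,0,0.8,0,1,0,0,0,0,0.6,0,1,0,0,0,0,0.4,0,1,0,0,0,0,0,0,1])

```text
clock: 21.65
position: [0.4678, -0.2523, 0.2531]
ee_rot: [-0.524, 0.524, 0.475, -0.475]
contact_force: [0.6, 0.4, -1.4]
width: 0.0213
```

```bash
python3 -c "
from h import *
to([.4677,-.2525,.2502],1.47)"
```

```text
clk 21.65 pos [ 0.4678 -0.2523  0.2531] q [-0.63  0.34  1.82  0.    0.98 -2.1 ] F [ 0.6  0.4 -1.4] M [-0.07  0.03  0.01] w 0.0213
turn [0.0009 0.0024 0.0002] then shift cm [-0.02  0.29  0.01] yaw now 1.4724
```

arm_command(increments=[0,0,0,0,0.15,0,1,0,0,0,0,0.15,0,1,0,0,0,0,0.1,0,1,0,0,0,0,0,0,1])

```text
clock: 22.15
position: [0.4679, -0.2524, 0.2502]
ee_rot: [-0.523, 0.525, 0.475, -0.474]
contact_force: [-1.0, 2.4, 4.9]
width: 0.0209
```

arm_command(increments=[0,0,0,0,0,0,0.4,0,0,0,0,0,0,0.4,0,0,0,0,0,0,0.4,0,0,0,0,-3,0,0.4,0,0,0,0,-5,0,0.4,0,0,0,0,-5,0,0.4,0,0,0,-4,-1,5,0.4,0,0,0,-4,0,4,0.4])

```text
clock: 23.15
position: [0.3714, -0.3222, 0.3904]
ee_rot: [-0.522, 0.525, 0.476, -0.475]
contact_force: [-1.0, -0.1, -0.2]
width: 0.0514
```

arm_command(increments=[0,0,0,-4,0,4,0.4,0,0,0,-4,0,4,0.4,0,0,0,-4,0,4,0.4,0,0,0,0,0,0,0.4,0,0,0,0,0,0,0.4])

```text
clock: 23.78
position: [0.2409, -0.4293, 0.3885]
ee_rot: [-0.524, 0.524, 0.475, -0.474]
contact_force: [0.1, -0.2, 0.2]
width: 0.0512
```

```bash
python3 -c "
from h import *
to([.4677,-.2525,.2502],1.47)
im=grab('side','s13'); crop(im,180,130,150,150,4,'s13c')
im=grab('top','t13'); crop(im,200,120,160,120,5,'t13c')
"
```

```text
clk 23.77 pos [ 0.2409 -0.4293  0.3885] q [-1.2   0.16  1.7   0.    1.28 -2.67] F [ 0.1 -0.2  0.2] M [ 0.02  0.05 -0.02] w 0.0512
turn [0.0017 0.0013 0.0011] then shift cm [ 19.87  13.83 -20.79] yaw now 1.4713
```

View pics/s13c.png

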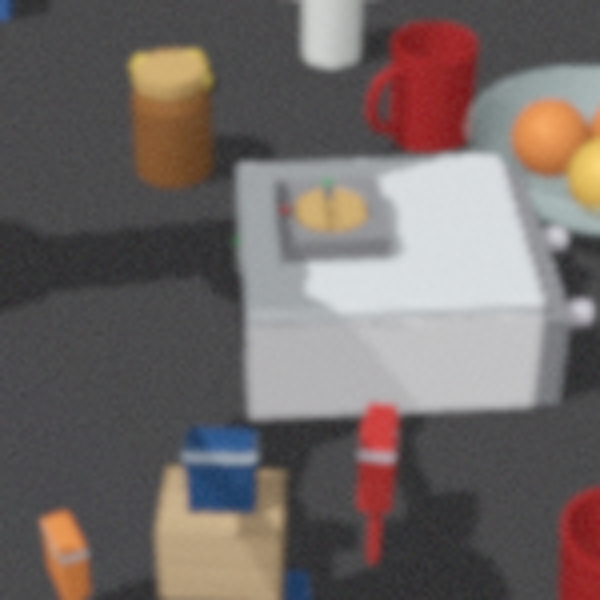

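View pics/t13c.png

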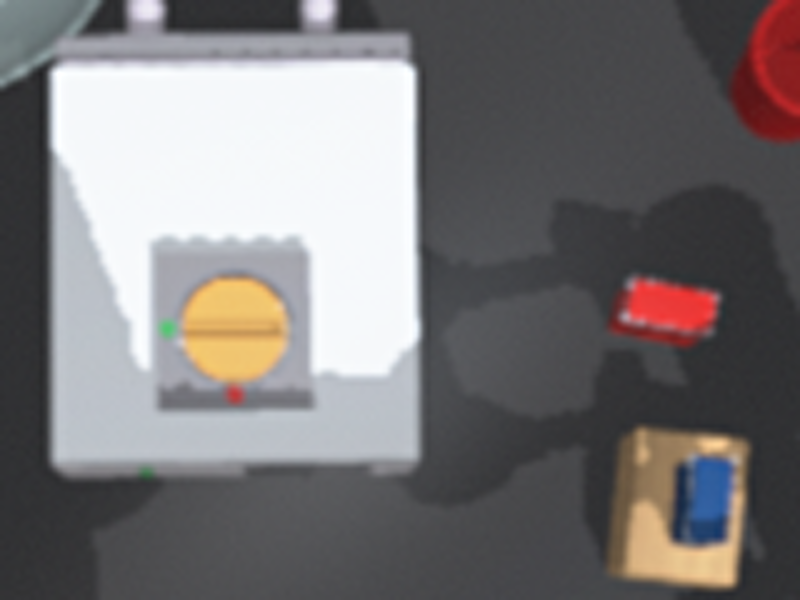

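```bash
python3 -c "
from h import *
def b(f,x0,x1,y0,y1):
    h=cv2.cvtColor(cv2.imread(f),cv2.COLOR_BGR2HSV)[y0:y1,x0:x1].astype(int); k=(h[...,0]>100)&(h[...,0]<125)&(h[...,1]>130); y,x=np.nonzero(k); return len(x),x.mean()+x0,y.mean()+y0,x.min()+x0,x.max()+x0,y.min()+y0,y.max()+y0
for a in ('t0','t13'): print(b('pics/'+a.replace('t0','top0')+'.png',325,355,205,240))
for a in ('side0','s13'): print(b('pics/'+a+'.png',220,250,230,260))
"
```

```text
(111, np.float64(339.84684684684686), np.float64(219.95495495495496), np.int64(334), np.int64(344), np.int64(212), np.int64(227))
(120, np.float64(340.84166666666664), np.float64(219.375), np.int64(335), np.int64(345), np.int64(212), np.int64(227))
(206, np.float64(234.57766990291262), np.float64(247.0), np.int64(227), np.int64(242), np.int64(237), np.int64(255))
(220, np.float64(235.04090909090908), np.float64(247.07272727272726), np.int64(227), np.int64(242), np.int64(237), np.int64(256))
```

The key is back within about 1 px (2 mm) of its starting pose at the same height, so I'm handing in.

```bash
python3 -c "
from rig import ticket
print(ticket.sign_off())"
```

```text
the job is handed in; nothing more can be done
None
```

I shut the lid, locked it with the blue key and put the key back upright in its stand. The job was handed in at about 24 s of the 72 s allowed; sign-off gave no verdict.

**Lid:** I pushed it down with the closed fingertips until they met firm resistance at about 30 N, at the shut height. The later pictures show it shut.

**Lock:** the blade went into the slot without force, and I pushed the lock in about 7 mm at about 10 N. I turned it clockwise until the moment rose to 0.76 N m at the stop, backed off and lifted out. The last pictures show the slot pointing at the green mark and the face looking flush. I judged flushness by eye and did not measure it.

**Key:** it went back down to the same height it was gripped at. After release, its image position is within about 1 pixel (roughly 2–3 mm) of the start in both views, and it looks upright.

**Other checks:** the arm was clear, with almost no force on the tool. The cups and jars I could see looked unmoved, but I did not measure them. None of the checks I made failed, though two hiccups came up on the way:
- The last joint reached its range end once on an early turn. It left a small tilt in the tool, which I corrected before touching the lid.
- I was 3 mm off in y above the key and corrected that before gripping.

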